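# Get the timer out from behind the jars

### The arm

A 6-joint arm with a two-finger parallel gripper is mounted at the origin on a cart in front of the work surface, level with it; the furniture and walls round the work are solid. World frame = base frame: x ahead of the robot, y to its left, z up, the work surface at z = 0. Lengths are in mm, angles in rad, forces in N, time in s.
With the tool pointing down it reaches from about 350 to 775 mm from the base axis. Payload 7.3 kg.
Tool frame: the origin (TCP) lies midway between the tips of the shut fingers; the grasp point (between the pads) lies 19 mm behind it; z points along the fingers, y is the line along which they close (so a half turn about z gives the same grasp; the last joint's range is limited). The gripper opens to 92 mm and grips with 3 to 60 N. Pads are 19 mm wide; open, the fingers measure 130 mm over their backs; the gripper's body (75 mm by 190 mm) begins 47 mm behind the grasp point.
Start: joints at [-1.466, 0.342, 1.524, -0, 1.275, -0.146], TCP at [130.316, -508.589, 226.741] pointing down, gripper open.
Joint ranges: [-2.53, 2.53], [-0.77, 2.02], [0.04, 2.7], [-1, 4.14], [0.28, 2.66], [-3.11, 3.11]. Speed limits (rad/s): [2.57, 2.57, 3.14, 3.14, 3.14, 3.14].

### API

Orientations are given as [roll, pitch, yaw] about the fixed x, y, z axes, in that order (R = Rz(yaw) Ry(pitch) Rx(roll)).
In Python, from plant import bot gives the robot as it stands. The module is installed in compiled form; this text tells all that it offers.
- The arm moves only by the shell command python3 -m crank 'ROWS' [OPENING]. ROWS is JSON, a list of rows, each a list of 6 numbers: the shift along the tool's x, y, z in m, then the turn, a rotation vector about the tool's x, y, z in rad. In form: [[dx, dy, dz, wx, wy, wz], ...]. A call has 1 to 5 rows; each row shifts and turns the commanded pose from where the row before left it, along the tool's axes as they then stand; what a row does not reach is not made up. A row lasts 1/8 s, in which the tool goes at most 62.5 mm and 10.7 degrees, less where a joint would pass 70% of its speed; a pose out of reach is approached as far as the arm can. A call is refused whole if a number of a shift passes 0.0625 or a number of a turn 0.188, either way. A call with a gripper value outside its range is refused whole. OPENING is the opening in per cent of the stroke, from 0 (shut) to 100 (fully open), set as the call begins (- or left out, the last holds). The fingers move at their own pace and stop on an object; the grip force is fixed at half the most. Time passes only in rows, so rows that do not move let the fingers close. It gives the time, the measured TCP pose, the force, the opening and the grip force at its end, in the units of the state.
- bot.get_obs(): the state, without advancing time (a new reading comes with each control period).
- bot.capture(name): name is "scene" or "side" or "wrist"; returns a dict with "color" (480x640x3 uint8, blue, green, red), "fov_y" (degrees; the focal length in pixels is half the picture's height over the tangent of half this angle, whatever the lens; pixels are square), "cx", "cy" (the principal point, pixels), "extrinsics" (4x4, takes a point from world to camera coordinates); the wrist camera has in their place "tool_from_camera" (4x4, takes a point from camera to tool coordinates, whose origin is the TCP and whose axes are the flange's). Camera axes: x right, y up, looking along -z (the intrinsics and any distortion apply to the point x, -y, -z); pixel columns grow to the right and rows downward; lengths in mm; the calibration is good to about 2 mm. A picture is of the moment at which its call begins: read the wrist's pose just before it. There is no depth.
- bot.close_job(): hands the job in; it is judged then, once.
The state is a dict: "time": time; "joint_positions": joint angles; "dq": joint speeds; "tau": joint torques, N m; "tool_pos": TCP position; "tcp_rot": TCP orientation; "contact_force": force on the tool from outside, world axes, zero at the start; "moment": the same for the moment, N m; "grip_width": finger opening in mm; "finger_force": force on a finger pad.
Only numpy, scipy, OpenCV 4.12 (cv2) and the standard library are available. Lean on these libraries where they do the work, as an engineer would, in place of code of your own. Each camera call takes 0.05 s, during which the arm holds its last target. There are 200 camera calls.

### The job

The kitchen timer is boxed in by the pepper mill and the two jars on the wooden tray: first move all three of them out of the way onto the grey rectangular mat, standing upright, and leave the timer alone until they are there. Then take the timer out and stand it in the middle of the round cork coaster, and only after that put the mill and each jar back upright on the same dark disc of the tray where it stood at the start, well centred. Do not knock anything over and leave the bottle, the canister and the mug at the back alone.

Things in the scene. Friction and masses are not known exactly. Their poses are not given: they have to be found in the camera images.
- spice_tray: low open wooden tray, 155 (its x) x 218 (its y) x 16 mm, fixed; walls 6 mm thick, inner floor 6 mm above its underside. Origin: centre of its underside, on the worktop. Three flat dark inlaid discs of 66 mm diameter on the floor mark places, at tray (x, y) = (31.5, 68), (31.5, -68) and (-36.5, 0) mm; on each stands the mill or a jar, centred (which one on which differs from start to start). The timer stands between them at tray (31.5, 0) mm
- grey_mat: flat grey plastic mat, 220 (its x) x 85 (its y) x 6 mm, fixed on the worktop; origin: centre of its underside. Temporary parking place, room for all three in a row along its x
- cork_coaster: round cork coaster, 100 mm diameter, 6 mm thick, fixed on the worktop; origin: centre of its underside. Final place of the timer
- mill_mid (a point): dark wooden pepper mill, round, 58 mm diameter and 170 mm tall, 0.18 kg. Point on its axis, 85 mm above its underside; z up along it. Its head, from 37 to 74 mm above this point, is about 48 mm wide, does not turn, and is the part to grip (lower down the tall head would run into a gripper's palm); a small 12 mm knob tops it
- mustard_mid (a point): round glass jar with a white lid, 59 mm diameter and 103 mm tall, 0.36 kg. Point on its axis, 51.5 mm above its underside; z up. Best gripped about 20 mm above this point, clear of its neighbours
- spice_mid (a point): slim round spice jar with a black cap, 41 mm diameter and 105 mm tall, 0.11 kg. Point on its axis, 52.5 mm above its underside; z up. Best gripped about 20 mm above this point
- timer_mid (a point): round mechanical kitchen timer, white below, red dial with a grip bar above, 60 mm diameter and 48 mm tall, 0.11 kg. Point on its axis, 24 mm above its underside; z up. Round body can be gripped at this height in any direction once the others are gone; only 9 to 18 mm separate it from them. The dial does not turn
- oil: bystander: tall bottle with a black cap, 60 mm wide, 272 mm tall, loose; origin: centre of its underside
- canister: bystander: white canister with a wooden lid, 81 mm diameter, 178 mm tall, loose; origin: centre of its underside
- cup: bystander: green mug, 92 x 128 x 95 mm with its handle, loose; origin: centre of its underside
Mind the look-alikes: they are no part of the job. What is meant by the part that bears spice_mid is not green, and is the smaller of those in its own colour.

How it is judged (in metres and radians):
On the way, in this order (a step that is already met when the one before it is completed fails the run):
1. the mill and both jars stand released on the grey mat, the timer still in its place (within 20 mm) (x of mill_mid in the frame of grey_mat between -0.11 and 0.11 m and y of mill_mid in the frame of grey_mat between -0.0425 and 0.0425 m and height (world z) of mill_mid below 0.101 m and linear speed of each of mill, mustard, spice below 0.03 m/s and angle between each of mill_mid, mustard_mid, spice_mid's own z axis and vertical below 0.15 rad and contact force between the fingers and mill below 0.3 N and x of mustard_mid in the frame of grey_mat between -0.11 and 0.11 m and y of mustard_mid in the frame of grey_mat between -0.0425 and 0.0425 m and height (world z) of mustard_mid below 0.0675 m and contact force between the fingers and mustard below 0.3 N and x of spice_mid in the frame of grey_mat between -0.11 and 0.11 m and y of spice_mid in the frame of grey_mat between -0.0425 and 0.0425 m and height (world z) of spice_mid below 0.0685 m and contact force between the fingers and spice below 0.3 N and distance of timer_mid from where it was at the start of the episode below 0.02 m), for 0.2 s.
2. the timer stands released in the middle of the coaster (within 15 mm) while the mill and both jars still stand on the mat (x of mill_mid in the frame of grey_mat between -0.11 and 0.11 m and y of mill_mid in the frame of grey_mat between -0.0425 and 0.0425 m and height (world z) of mill_mid below 0.101 m and linear speed of each of mill, mustard, spice, timer below 0.03 m/s and angle between each of mill_mid, mustard_mid, spice_mid, timer_mid's own z axis and vertical below 0.15 rad and contact force between the fingers and mill below 0.3 N and x of mustard_mid in the frame of grey_mat between -0.11 and 0.11 m and y of mustard_mid in the frame of grey_mat between -0.0425 and 0.0425 m and height (world z) of mustard_mid below 0.0675 m and contact force between the fingers and mustard below 0.3 N and x of spice_mid in the frame of grey_mat between -0.11 and 0.11 m and y of spice_mid in the frame of grey_mat between -0.0425 and 0.0425 m and height (world z) of spice_mid below 0.0685 m and contact force between the fingers and spice below 0.3 N and horizontal distance between timer_mid and cork_coaster below 0.015 m and height (world z) of timer_mid below 0.037 m and contact force between the fingers and timer below 0.3 N), for 0.2 s.
At the end, for the whole second after the job is handed in: The timer stands upright on the coaster, its axis within 15 mm of the coaster's centre; mill, mustard jar and spice jar each stand upright within 15 mm of where they stood at the start; all released and at rest (horizontal distance between timer_mid and cork_coaster below 0.015 m and height (world z) of timer_mid below 0.037 m and linear speed of each of timer, mill, mustard, spice below 0.03 m/s and angle between each of timer_mid, mill_mid, mustard_mid, spice_mid's own z axis and vertical below 0.15 rad and contact force between the fingers and timer below 0.3 N and distance of each of mill_mid, mustard_mid, spice_mid from where it was at the start of the episode below 0.015 m and contact force between the fingers and mill below 0.3 N and contact force between the fingers and mustard below 0.3 N and contact force between the fingers and spice below 0.3 N); the robot touches nothing.
It fails at once if the mill, a jar or the timer is tipped over (0.6 rad) (angle between any of mill_mid, mustard_mid, spice_mid, timer_mid's own z axis and vertical above 0.6 rad).
It fails at once if the bottle, canister or mug at the back is moved by more than 20 mm (distance of any of oil, canister, cup from where it was at the start of the episode above 0.02 m).
It also fails if it takes over 136 s, if anything falls off the work surface, if the arm or the gripper's body presses on something with over 40 N, if the wrist force passes 120 N, or if a joint passes its speed limit or range.

## Working session

There is one attempt and no reset: what is moved stays moved. The work goes in short steps, Python scripts to look and compute and a shell command to move; the robot and the scene stay as the last step left them, time stands still between calls to the robot, and variables do not carry over. Pictures are saved under pics/ and viewed, at most 14 in all, crops included, and the job is handed in when it is done.

```bash
mkdir -p pics
cat > h.py <<'E'
import numpy as np, cv2
from plant import bot
from scipy.spatial.transform import Rotation as R
def cap(n,f=None):
    o=bot.get_obs(); c=bot.capture(n)
    c['o']=o
    if f: cv2.imwrite('pics/'+f,c['color'])
    return c
def cam(c):
    """returns camera-to-world rotation, centre"""
    if 'extrinsics' in c:
        T=np.linalg.inv(np.array(c['extrinsics']))
    else:
        o=c['o']; W=np.eye(4); W[:3,:3]=R.from_euler('xyz',o['tcp_rot']).as_matrix(); W[:3,3]=o['tool_pos']
        T=W@np.array(c['tool_from_camera'])
    return T
def ray(c,u,v):
    T=cam(c); f=240/np.tan(np.radians(c['fov_y'])/2)
    d=T[:3,:3]@np.array([(u-c['cx'])/f,-(v-c['cy'])/f,-1]); return T[:3,3],d
def onz(c,u,v,z):
    p,d=ray(c,u,v); return p+d*(z-p[2])/d[2]
def proj(c,P):
    T=np.linalg.inv(cam(c)); q=T[:3,:3]@np.array(P)+T[:3,3]; f=240/np.tan(np.radians(c['fov_y'])/2)
    return c['cx']-f*q[0]/q[2], c['cy']+f*q[1]/q[2]
E
python3 - <<'E'
from h import *
for n in ('scene','side','wrist'):
    c=cap(n,n+'0.png'); print(n,{k:v for k,v in c.items() if k not in('color','extrinsics','o')}); print(cam(c).round(3))
print(c['o'])
E
```

```text
scene {'fov_y': 54.64146853633849, 'cx': 314.6772783935552, 'cy': 238.65593208985868}
[[ 6.21000e-01  3.75000e-01 -6.88000e-01 -4.36320e+01]
 [-7.83000e-01  2.74000e-01 -5.58000e-01 -3.63416e+02]
 [-2.10000e-02  8.86000e-01  4.63000e-01  5.37077e+02]
 [ 0.00000e+00  0.00000e+00  0.00000e+00  1.00000e+00]]
side {'fov_y': 47.50778365208099, 'cx': 316.9711029127066, 'cy': 241.5571901302167}
[[ 9.94000e-01  8.60000e-02 -6.50000e-02  5.51877e+02]
 [-1.05000e-01  6.53000e-01 -7.50000e-01 -5.49089e+02]
 [-2.20000e-02  7.52000e-01  6.58000e-01  7.20443e+02]
 [ 0.00000e+00  0.00000e+00  0.00000e+00  1.00000e+00]]
wrist {'fov_y': 71.82200871516251, 'cx': 316.8869303726853, 'cy': 235.63762540453462, 'tool_from_camera': array([[ 1.15709809e-03,  9.67955298e-01,  2.51119896e-01,
         6.82436228e+01],
       [ 9.99998535e-01, -8.03293517e-04, -1.51140625e-03,
         9.61967790e-01],
       [-1.26125070e-03,  2.51121277e-01, -9.67954810e-01,
        -1.59808991e+02],
       [ 0.00000000e+00,  0.00000000e+00,  0.00000000e+00,
         1.00000000e+00]])}
[[ 2.49000e-01  9.37000e-01  2.43000e-01
[... 170 characters left out ...]
0000e+00]]
{'time': 0.1, 'joint_positions': array([-1.46600339e+00,  3.42671768e-01,  1.52490649e+00, -6.86185214e-06,
        1.27538480e+00, -1.46015177e-01]), 'dq': array([-0.00230061,  0.0007111 , -0.00353943, -0.00057712,  0.00076765,
       -0.00204014]), 'tau': array([ 9.97704592e-04, -4.32005060e+01, -2.44694173e+01,  7.18611851e-02,
        5.25260519e-02, -5.08603114e-05]), 'tool_pos': array([ 130.27270498, -508.21715172,  226.10997242]), 'tcp_rot': array([-3.14023588e+00, -1.92896947e-04,  2.50809990e-01]), 'contact_force': array([-0.17707007, -0.80533503, -0.90548818]), 'moment': array([ 0.01733356, -0.01526984,  0.01009265]), 'finger_force': 0.0, 'grip_width': 91.70351921703444}
```

View pics/scene0.png

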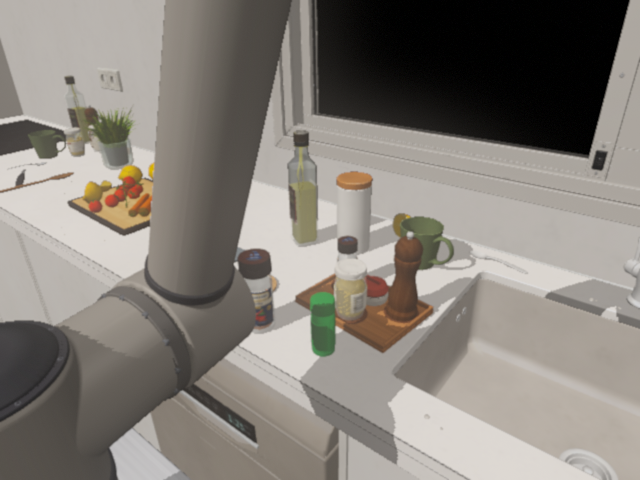

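View pics/side0.png

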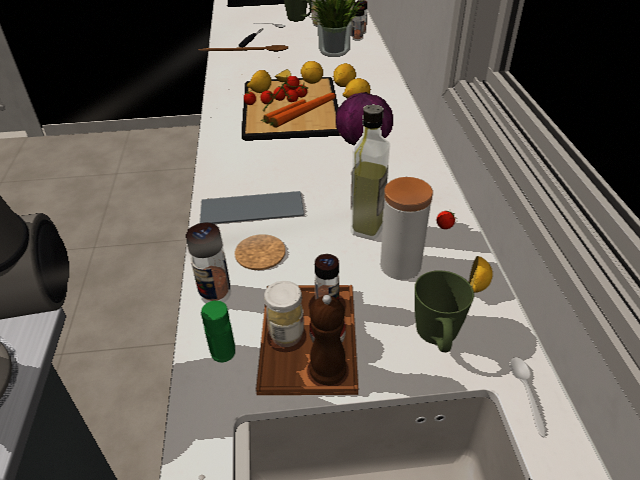

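Side view: the tray's centre is about (308,340), with the mill at (327,340) in front, the mustard jar at (284,315) on the left and a black-capped slim jar at (326,275) behind. The mat is at (253,207), the coaster at (261,251), the oil bottle at (370,175), the canister at (406,230) and the mug at (442,310).

Spice candidates are the tall black-cap jar at (208,262), the green one at (218,330) and the slim black-cap jar on the tray at (326,275). The last one fits: it is not green and is the smaller of the two black-capped jars. I'll confirm it in an enlarged crop.

Run:
```python
from h import *
c=cap('side'); im=c['color']; hsv=cv2.cvtColor(im,cv2.COLOR_BGR2HSV)
cv2.imwrite('pics/crop1.png',cv2.resize(im[180:410,170:390],None,fx=2.6,fy=2.6,interpolation=cv2.INTER_CUBIC))
def big(m,x0,x1,y0,y1):
    k=np.zeros_like(m);k[y0:y1,x0:x1]=m[y0:y1,x0:x1]
    k=cv2.morphologyEx(k,cv2.MORPH_OPEN,np.ones((3,3)))
    cs,_=cv2.findContours(k,cv2.RETR_EXTERNAL,cv2.CHAIN_APPROX_NONE); return max(cs,key=cv2.contourArea)
# mat: bluish grey
m=cv2.inRange(hsv,(85,15,40),(130,120,170)); q=big(m,190,320,180,230)
P=np.array([onz(c,*p[0],6)[:2] for p in q]); r=cv2.minAreaRect(P.astype(np.float32)); print('mat',r)
m=cv2.inRange(hsv,(5,60,60),(25,255,255)); q=big(m,225,295,228,275)
P=np.array([onz(c,*p[0],6)[:2] for p in q]); print('coaster',cv2.fitEllipse(P.astype(np.float32)))
m=cv2.inRange(hsv,(0,80,20),(20,255,255)); q=big(m,250,365,280,400)
for p in [(263,287),(354,286),(357,393),(257,393)]: print('traycorner',onz(c,*p,16).round(1))
# objects: rough base points
for n,p,z in [('mustard lid',(282,293),109),('spice cap',(327,262),111),('mill knob',(327,298),174),('bigjar top',(203,232),130),('green top',(215,308),90),('oil top',(374,110),272),('canister',(408,188),178),('mug rim',(443,290),95)]:
    print(n,onz(c,*p,z).round(1))
```

```text
mat ((453.21636962890625, 397.5892639160156), (19.261127471923828, 20.11345100402832), 0.28201380372047424)
coaster ((507.9601135253906, 250.71856689453125), (98.21307373046875, 100.8489990234375), 17.511051177978516)
traycorner [511.8 142.6  16. ]
traycorner [674.2 124.4  16. ]
traycorner [644.2 -94.4  16. ]
traycorner [496.1 -76.6  16. ]
mustard lid [545.9  34.7 109. ]
spice cap [622.6  92.7 111. ]
mill knob [606.8 -44.4 174. ]
bigjar top [421.3 172.9 130. ]
green top [440.6  34.   90. ]
oil top [729.  289.9 272. ]
canister [772.3 185.5 178. ]
mug rim [797.5  22.7  95. ]
```

View pics/crop1.png

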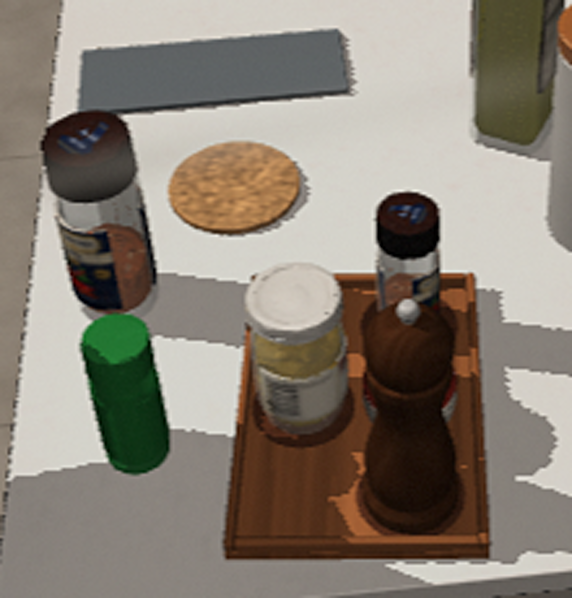

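The crop confirms it: the slim jar at crop (408,225), standing on the tray, is much smaller than the black-capped jar at crop (90,155). The mill stands on the near-right disc and the mustard jar on the left disc. I'll move above the mill and check from there.

```bash
python3 -m crank '[[0,0,0,0,0,0.184],[0,0,0,0,0,0.184],[0.035,-0.043,0,0,0,0],[0.035,-0.043,0,0,0,0],[0.035,-0.043,0,0,0,0]]' 100
python3 -m crank '[[0.035,-0.043,0,0,0,0],[0.035,-0.043,0,0,0,0],[0.035,-0.043,0,0,0,0],[0.035,-0.043,0,0,0,0],[0.035,-0.043,0,0,0,0]]'
python3 -m crank '[[0.035,-0.043,0,0,0,0],[0.035,-0.043,0,0,0,0],[0.035,-0.043,0,0,0,0],[0.035,-0.043,0,0,0,0],[0,0,0,0,0,0]]'
python3 - <<'E'
from h import *
import time
c=cap('wrist','w1.png'); s=cap('side')
print(c['o']['tool_pos'],c['o']['tcp_rot'],c['o']['joint_positions'])
f=lambda u,v:(170+u/2.6,180+v/2.6)
L=[onz(s,*f(*p),6)[:2] for p in [(83,50),(343,30),(350,93),(80,110)]]; print('mat',np.round(L,1),np.mean(L,0),np.arctan2(*(L[1]-L[0])[::-1]),np.arctan2(*(L[2]-L[3])[::-1]))
L=[onz(s,*f(*p),16)[:2] for p in [(252,273),(475,273),(489,543),(228,543)]]; print('tray',np.round(L,1),np.mean(L,0))
E
```

```text
time: 0.82
tool_pos: [250.6, -391.5, 226.6]
tcp_rot: [-3.142, -0.0, -0.118]
contact_force: [1.5, -0.4, 0.1]
grip_width: 92.1
finger_force: 0.0
time: 1.45
tool_pos: [449.7, -198.2, 226.7]
tcp_rot: [3.141, -0.0, -0.117]
contact_force: [0.4, -0.8, 0.3]
grip_width: 91.9
finger_force: 0.0
time: 2.08
tool_pos: [609.4, -42.2, 225.5]
tcp_rot: [-3.141, 0.001, -0.113]
contact_force: [1.3, -0.7, -0.4]
grip_width: 91.6
finger_force: 0.0
[609.37224708 -42.17907806 225.5367675 ] [-3.14090635e+00  6.67102900e-04 -1.12890281e-01] [-1.94841476e-01  5.03056573e-01  1.27265798e+00  6.42742216e-04
  1.36659919e+00  1.48871480e+00]
mat [[385.7 438.2]
 [606.6 437.1]
 [604.9 350. ]
 [387.6 357. ]] [496.21645106 395.5735087 ] -0.005214349487867135 -0.03188451792081662
tray [[519.  146.7]
 [672.2 127.2]
 [646.9 -87.6]
 [497.3 -69.5]] [583.87494743  29.20049225]
```

View pics/w1.png

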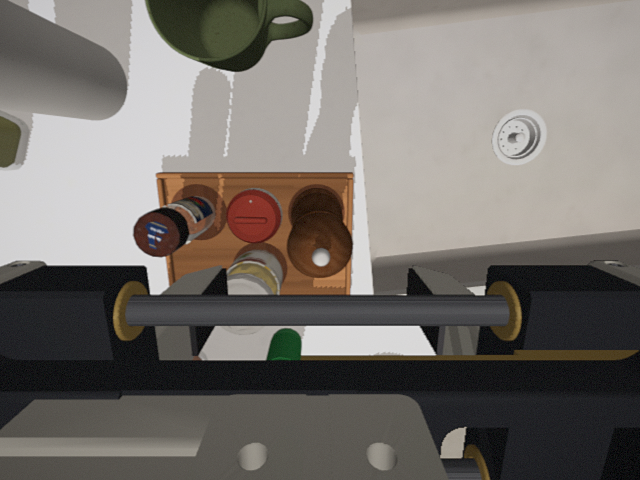

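Wrist view: mill knob at (320,257), red timer dial at (254,215), spice cap at (160,232), tray's rear corners at (158,173) and (354,173). Next I'll turn these into positions.

Run:
```python
from h import *
c=cap('wrist'); 
for n,p,z in [('knob',(320,257),174),('timer',(254,216),54),('spice',(158,233),111),('cornL',(158,173),16),('cornR',(354,173),16)]: print(n,onz(c,*p,z).round(1))
im=c['color'];hsv=cv2.cvtColor(im,cv2.COLOR_BGR2HSV)
m=cv2.inRange(hsv,(0,150,90),(6,255,255))|cv2.inRange(hsv,(174,150,90),(180,255,255)); m[:180]=0;m[250:]=0;m[:,:220]=0;m[:,290:]=0
cs,_=cv2.findContours(m,cv2.RETR_EXTERNAL,cv2.CHAIN_APPROX_NONE);q=max(cs,key=cv2.contourArea);e=cv2.minEnclosingCircle(q);print(e,onz(c,*e[0],50))
C=np.array([583.5,28.5]);a=-.117;Rm=np.array([[np.cos(a),-np.sin(a)],[np.sin(a),np.cos(a)]])
for n,t in [('mill',(31.5,-68)),('timer',(31.5,0)),('spice',(31.5,68)),('mustard',(-36.5,0)),('cL',(77.5,109)),('cR',(77.5,-109))]: print(n,(C+Rm@t).round(1))
```

```text
knob [606.  -47.7 174. ]
timer [617.7  17.3  54. ]
spice [622.5  89.  111. ]
cornL [670.6 122.2  16. ]
cornR [646.  -91.5  16. ]
((250.48690795898438, 213.6858673095703), 26.99827003479004) [619.82530172  21.32693347  50.        ]
mill [606.8 -42.7]
timer [614.8  24.8]
spice [622.7  92.4]
mustard [547.2  32.8]
cL [673.2 127.7]
cR [647.7 -88.8]
```

```bash
python3 -m crank '[[-0.0025,0.0043,0.02,0,0,0],[0,0,0.03,0,0,0],[0,0,0.03,0,0,0],[0,0,0.0185,0,0,0],[0,0,0,0,0,0]]' 100
python3 -m crank '[[0,0,0,0,0,0],[0,0,0,0,0,0],[0,0,0,0,0,0],[0,0,0,0,0,0],[0,0,0,0,0,0]]' 0
python3 -m crank '[[0,0,0,0,0,0],[0,0,0,0,0,0],[0,0,0,0,0,0]]'
```

```text
time: 2.85
tool_pos: [603.2, -50.3, 127.2]
tcp_rot: [3.142, 0.003, -0.119]
contact_force: [0.6, 0.2, 0.1]
grip_width: 92.0
finger_force: 0.0
time: 3.48
tool_pos: [604.9, -49.1, 128.4]
tcp_rot: [-3.142, -0.0, -0.117]
contact_force: [0.1, 0.8, 2.5]
grip_width: 46.9
finger_force: 33.0
time: 3.85
tool_pos: [604.9, -49.1, 128.4]
tcp_rot: [-3.142, -0.0, -0.117]
contact_force: [0.4, 1.4, 2.2]
grip_width: 47.2
finger_force: 33.4
```

```bash
python3 -m crank '[[0,0,-0.01,0,0,0],[0,0,-0.025,0,0,0],[0,0,-0.035,0,0,0],[0,0,-0.04,0,0,0],[0,0,-0.04,0,0,0]]'
python3 -m crank '[[0,-0.02,0,0,0,0],[-0.01,-0.04,0,0,0,0],[-0.02,-0.05,0,0,0,0],[-0.02,-0.05,0,0,0,0],[-0.02,-0.05,0,0,0,0]]'
python3 -m crank '[[-0.02,-0.05,0,0,0,0],[-0.02,-0.05,0,0,0,-0.05],[-0.02,-0.04,0,0,0,-0.05],[-0.01,-0.02,0,0,0,0],[0,0,0,0,0,0]]'
python3 - <<'E'
from h import *
c=cap('wrist','w2.png');print(c['o']['tool_pos'],c['o']['tcp_rot'],c['o']['grip_width'])
E
```

```text
time: 4.47
tool_pos: [604.3, -49.4, 279.6]
tcp_rot: [3.141, 0.001, -0.117]
contact_force: [0.7, -1.2, -2.1]
grip_width: 47.0
finger_force: 33.2
time: 5.1
tool_pos: [558.3, 169.6, 276.6]
tcp_rot: [3.141, 0.003, -0.117]
contact_force: [0.8, 0.4, -1.5]
grip_width: 47.4
finger_force: 33.2
time: 5.72
tool_pos: [503.6, 334.1, 277.1]
tcp_rot: [3.14, 0.002, -0.015]
contact_force: [0.8, 0.3, -2.1]
grip_width: 47.1
finger_force: 33.2
[503.62790521 334.09180326 277.1490183 ] [ 3.14039878e+00  1.67735316e-03 -1.52978768e-02] 47.08660463892773
```

View pics/w2.png

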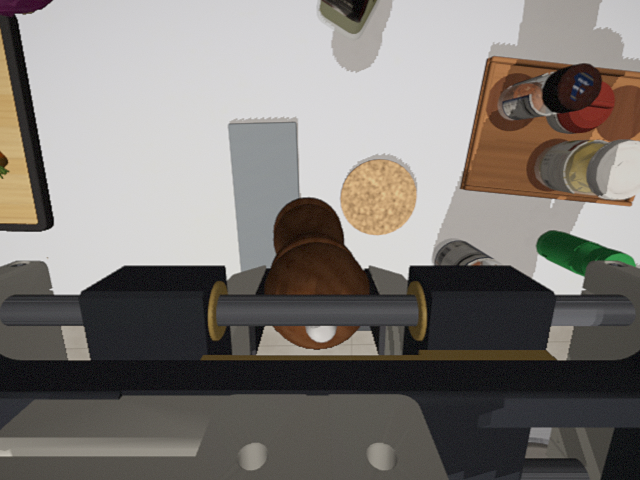

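Wrist view: the mat's far edge runs from (230,123) to (297,119) and its left edge down to (239,262). The coaster is centred at (379,196).

Run:
```python
from h import *
c=cap('wrist')
a,b,l=[onz(c,*p,6)[:2] for p in [(230,123),(297,119),(239,262)]]
d=a-l; d/=np.linalg.norm(d); e=(a-b)/np.linalg.norm(a-b)
print(a,b,l,np.arctan2(d[1],d[0]),np.arctan2(-e[0],e[1]), 'centre',(a+b)/2-110*d)
im=c['color'];hsv=cv2.cvtColor(im,cv2.COLOR_BGR2HSV)
m=cv2.inRange(hsv,(5,60,60),(25,255,255));m[:150]=0;m[245:]=0;m[:,:335]=0;m[:,425:]=0
q=max(cv2.findContours(m,0,1)[0],key=cv2.contourArea)
print('coaster',cv2.fitEllipse(np.array([onz(c,*p[0],6)[:2] for p in q],np.float32)))
print(c['o']['tool_pos'])
```

```text
[606.22135986 436.88624407] [609.6226279  354.08637646] [425.25063077 439.31236984] -0.013405374763868407 0.041055100162404524 centre [497.93187746 396.96085732]
coaster ((509.9035339355469, 252.6997833251953), (97.58049011230469, 98.10108947753906), 86.5666275024414)
[504.4365256  332.90451277 277.33512722]
```

```bash
python3 -m crank '[[-0.02,-0.015,0,0,0,0],[-0.03,-0.022,0,0,0,0],[-0.027,-0.019,0,0,0,0],[-0.01,-0.007,0.02,0,0,0],[0,0,0.04,0,0,0]]'
python3 -m crank '[[0,0,0.04,0,0,0],[0,0,0.025,0,0,0],[0,0,0.013,0,0,0],[0,0,0,0,0,0],[0,0,0,0,0,0]]'
```

```text
time: 6.45
tool_pos: [420.0, 397.4, 219.2]
tcp_rot: [-3.139, -0.004, -0.018]
contact_force: [-0.6, 0.0, -1.0]
grip_width: 47.2
finger_force: 33.2
time: 7.08
tool_pos: [419.8, 397.6, 141.4]
tcp_rot: [-3.14, -0.002, -0.018]
contact_force: [0.0, 0.7, -0.7]
grip_width: 47.0
finger_force: 33.2
```

```bash
python3 -m crank '[[0,0,0.008,0,0,0],[0,0,0.003,0,0,0],[0,0,0,0,0,0],[0,0,0,0,0,0]]'
```

```text
time: 7.58
tool_pos: [419.0, 397.5, 129.2]
tcp_rot: [3.142, -0.0, -0.017]
contact_force: [-0.1, 0.2, -1.6]
grip_width: 46.9
finger_force: 33.2
```

```bash
python3 -m crank '[[0,0,0,0,0,0],[0,0,0,0,0,0],[0,0,0,0,0,0],[0,0,-0.02,0,0,0],[0,0,-0.04,0,0,0]]' 100
python3 -m crank '[[0,0,-0.04,0,0,0],[0.01,0.04,0,0,0,0],[0.01,0.041,0,0,0,0],[0.01,0.041,0,0,0,0],[0.01,0.041,0,0,0,0]]'
python3 -m crank '[[0.01,0.041,0,0,0,0],[0.01,0.041,0,0,0,0],[0.01,0.041,0,0,0,0],[0.01,0.041,0,0,0,0],[0.007,0.04,0,0,0,0.1]]'
python3 -m crank '[[0,0,0,0,0,0],[0,0,0,0,0,0]]'
python3 - <<'E'
from h import *
c=cap('wrist','w3.png');print(c['o']['tool_pos'],c['o']['tcp_rot'])
hsv=cv2.cvtColor(c['color'],cv2.COLOR_BGR2HSV)
E
```

```text
time: 8.2
tool_pos: [418.2, 396.8, 188.4]
tcp_rot: [3.139, 0.003, -0.017]
contact_force: [0.5, 0.9, -0.6]
grip_width: 90.3
finger_force: 0.0
time: 8.82
tool_pos: [456.4, 232.5, 229.4]
tcp_rot: [-3.142, -0.001, -0.017]
contact_force: [0.6, 0.2, -0.1]
grip_width: 92.3
finger_force: 0.0
time: 9.45
tool_pos: [499.9, 27.5, 229.4]
tcp_rot: [3.141, -0.001, -0.12]
contact_force: [-0.2, 1.0, -0.1]
grip_width: 91.9
finger_force: 0.0
time: 9.7
tool_pos: [499.5, 29.3, 229.3]
tcp_rot: [-3.141, 0.0, -0.117]
contact_force: [0.3, -0.1, 0.2]
grip_width: 91.9
finger_force: 0.0
[499.5130392   29.26021807 229.25987677] [-3.14128120e+00  2.89217295e-05 -1.16903180e-01]
```

View pics/w3.png

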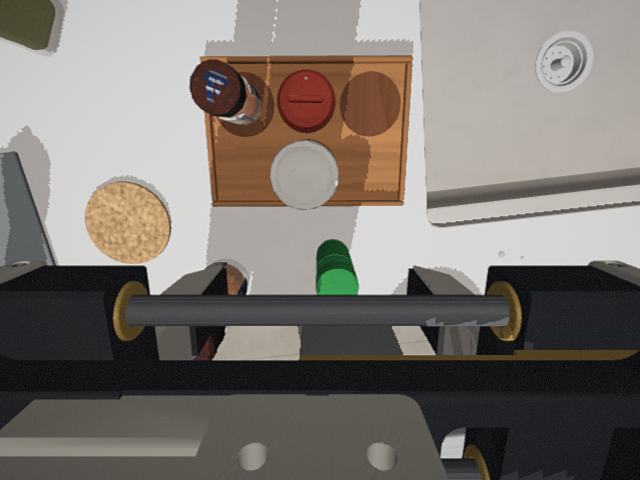

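Wrist view: tray fully visible. Mustard lid at (305,175), spice cap at (218,89), timer at (306,100), free mill disc at (371,103). The tray's rear corners are at (204,57) and (412,56).

Run:
```python
from h import *
c=cap('wrist');print(c['o']['tool_pos'])
for n,p,z in [('mustard',(305,175),109),('spice',(217,89),111),('timer',(306,101),54),('disc',(371,103),6),('c1',(204,57),16),('c2',(412,56),16),('c3',(405,204),16),('c4',(213,205),16)]: print(n,onz(c,*p,z).round(1))
```

```text
[499.46939297  29.7008426  229.26526176]
mustard [548.4  33.1 109. ]
spice [621.8  92.8 111. ]
timer [613.  26.  54.]
disc [609.4 -42.9   6. ]
c1 [671.7 124.7  16. ]
c2 [648.3 -86.1  16. ]
c3 [496.8 -71.7  16. ]
c4 [520.7 145.   16. ]
```

```bash
python3 -m crank '[[0.02,-0.004,0,0,0,0],[0.02,-0.0045,0,0,0,0],[0.008,0,0.03,0,0,0],[0,0,0.04,0,0,0],[0,0,0.04,0,0,0]]'
python3 -m crank '[[0,0,0.03,0,0,0],[0,0,0.02,0,0,0],[0,0,0.009,0,0,0],[0,0,0,0,0,0],[0,0,0,0,0,0]]'
```

```text
time: 10.42
tool_pos: [548.3, 33.1, 118.2]
tcp_rot: [-3.142, -0.001, -0.115]
contact_force: [0.1, 0.4, -0.2]
grip_width: 91.9
finger_force: 0.0
time: 11.05
tool_pos: [548.9, 32.1, 61.2]
tcp_rot: [-3.142, -0.002, -0.117]
contact_force: [0.4, -0.7, 0.6]
grip_width: 91.7
finger_force: 0.0
```

```bash
python3 -m crank '[[0,0,0,0,0,0],[0,0,0,0,0,0],[0,0,0,0,0,0],[0,0,0,0,0,0],[0,0,0,0,0,0]]' 0
python3 -m crank '[[0,0,-0.01,0,0,0],[0,0,-0.025,0,0,0],[0,0,-0.035,0,0,0],[0,0,-0.035,0,0,0],[0,0,-0.03,0,0,0]]'
python3 -m crank '[[0,-0.02,0,0,0,0],[-0.001,-0.038,0,0,0,0],[-0.002,-0.045,0,0,0,0],[-0.002,-0.045,0,0,0,0],[-0.002,-0.045,0,0,0,0]]'
python3 -m crank '[[-0.002,-0.045,0,0,0,0],[-0.002,-0.045,0,0,0,0],[-0.002,-0.045,0,0,0,0],[-0.001,-0.036,0,0,0,-0.1],[0,0,0,0,0,0]]'
python3 -m crank '[[0,0,0,0,0,0]]'
```

```text
time: 11.68
tool_pos: [548.4, 32.0, 60.3]
tcp_rot: [-3.141, -0.0, -0.117]
contact_force: [-0.3, 1.9, 0.7]
grip_width: 57.0
finger_force: 29.9
time: 12.3
tool_pos: [548.0, 31.7, 196.8]
tcp_rot: [3.141, -0.0, -0.117]
contact_force: [0.6, -0.6, -3.5]
grip_width: 56.9
finger_force: 29.9
time: 12.92
tool_pos: [562.7, 226.6, 193.2]
tcp_rot: [3.14, 0.003, -0.117]
contact_force: [0.7, -0.3, -3.2]
grip_width: 57.4
finger_force: 29.9
time: 13.55
tool_pos: [574.8, 398.3, 192.1]
tcp_rot: [3.14, 0.004, -0.013]
contact_force: [0.4, -0.9, -4.3]
grip_width: 57.3
finger_force: 29.9
time: 13.68
tool_pos: [576.0, 394.9, 193.3]
tcp_rot: [3.14, 0.003, -0.017]
contact_force: [1.0, 0.6, -2.9]
grip_width: 57.1
finger_force: 29.9
```

```bash
python3 -m crank '[[0.001,0,0.03,0,0,0],[0,0,0.04,0,0,0],[0,0,0.035,0,0,0],[0,0,0.018,0,0,0],[0,0,0.005,0,0,0]]'
python3 -m crank '[[0,0,0.002,0,0,0],[0,0,0,0,0,0],[0,0,0,0,0,0]]'
```

```text
time: 14.3
tool_pos: [577.7, 394.1, 66.3]
tcp_rot: [3.141, 0.001, -0.018]
contact_force: [-0.5, 0.5, -2.8]
grip_width: 57.2
finger_force: 29.9
time: 14.68
tool_pos: [578.4, 395.2, 66.3]
tcp_rot: [-3.141, -0.002, -0.017]
contact_force: [-0.2, -0.0, -3.2]
grip_width: 57.3
finger_force: 29.9
```

```bash
python3 -m crank '[[0,0,0.003,0,0,0],[0,0,0.002,0,0,0],[0,0,0,0,0,0],[0,0,0,0,0,0]]'
```

```text
time: 15.18
tool_pos: [578.0, 395.0, 60.4]
tcp_rot: [-3.142, -0.0, -0.017]
contact_force: [0.0, -0.5, -0.1]
grip_width: 57.2
finger_force: 29.9
```

```bash
python3 -m crank '[[0,0,0,0,0,0],[0,0,0,0,0,0],[0,0,0,0,0,0],[0,0,-0.02,0,0,0],[0,0,-0.04,0,0,0]]' 100
python3 -m crank '[[0,0,-0.04,0,0,0],[0,0,-0.03,0,0,0],[0.005,0.03,0,0,0,0],[0.007,0.045,0,0,0,0],[0.007,0.045,0,0,0,0]]'
python3 -m crank '[[0.007,0.045,0,0,0,0],[0.008,0.045,0,0,0,0],[0.008,0.045,0,0,0,0],[0.008,0.048,0,0,0,0.1],[0,0,0,0,0,0]]' 78
python3 -m crank '[[0,0,0,0,0,0]]'
```

```text
time: 15.8
tool_pos: [577.0, 394.3, 118.8]
tcp_rot: [3.139, 0.004, -0.017]
contact_force: [0.9, 0.1, 0.1]
grip_width: 91.4
finger_force: 0.0
time: 16.42
tool_pos: [594.9, 273.6, 190.3]
tcp_rot: [3.142, -0.0, -0.016]
contact_force: [0.4, -0.2, -1.0]
grip_width: 91.9
finger_force: 0.0
time: 17.05
tool_pos: [623.3, 87.6, 190.3]
tcp_rot: [3.141, -0.001, -0.122]
contact_force: [-0.2, 1.0, -0.6]
grip_width: 71.6
finger_force: 0.0
time: 17.18
tool_pos: [622.7, 91.4, 190.3]
tcp_rot: [-3.141, -0.0, -0.117]
contact_force: [-0.0, -0.4, -1.1]
grip_width: 71.8
finger_force: 0.0
```

```bash
python3 -m crank '[[0,0,0.03,0,0,0],[0,0,0.04,0,0,0],[0,0,0.035,0,0,0],[0,0,0.018,0,0,0],[0,0,0,0,0,0]]'
python3 -m crank '[[0,0,0,0,0,0],[0,0,0,0,0,0]]'
```

```text
time: 17.8
tool_pos: [622.1, 92.0, 66.3]
tcp_rot: [3.141, 0.002, -0.116]
contact_force: [0.0, 0.7, 0.8]
grip_width: 71.9
finger_force: 0.0
time: 18.05
tool_pos: [623.7, 91.2, 68.8]
tcp_rot: [-3.141, -0.003, -0.117]
contact_force: [-0.2, 0.2, -0.1]
grip_width: 71.6
finger_force: 0.0
```

```bash
python3 -m crank '[[0,0,0.005,0,0,0],[0,0,0,0,0,0],[0,0,0,0,0,0]]'
python3 -m crank '[[0,0,0,0,0,0],[0,0,0,0,0,0],[0,0,0,0,0,0],[0,0,0,0,0,0],[0,0,0,0,0,0]]' 0
```

```text
time: 18.42
tool_pos: [622.7, 91.0, 62.2]
tcp_rot: [3.141, 0.0, -0.117]
contact_force: [0.4, 0.3, 0.2]
grip_width: 71.6
finger_force: 0.0
time: 19.05
tool_pos: [622.8, 91.2, 62.3]
tcp_rot: [-3.142, -0.0, -0.117]
contact_force: [0.1, 0.2, 0.4]
grip_width: 40.3
finger_force: 29.9
```

```bash
python3 -m crank '[[0,0,-0.01,0,0,0],[0,0,-0.025,0,0,0],[0,0,-0.035,0,0,0],[0,0,-0.035,0,0,0],[0,0,-0.025,0,0,0]]'
python3 -m crank '[[-0.01,-0.02,0,0,0,0],[-0.02,-0.036,0,0,0,0],[-0.022,-0.04,0,0,0,0],[-0.022,-0.04,0,0,0,0],[-0.022,-0.04,0,0,0,0]]'
python3 -m crank '[[-0.022,-0.04,0,0,0,0],[-0.022,-0.04,0,0,0,0],[-0.02,-0.033,0,0,0,-0.1],[0,0,0,0,0,0],[0,0,0,0,0,0]]'
```

```text
time: 19.68
tool_pos: [623.1, 91.0, 194.7]
tcp_rot: [-3.142, -0.002, -0.117]
contact_force: [0.3, -0.8, -0.4]
grip_width: 40.6
finger_force: 29.9
time: 20.3
tool_pos: [545.7, 279.3, 190.7]
tcp_rot: [3.141, 0.003, -0.117]
contact_force: [-1.1, 0.3, -1.4]
grip_width: 40.0
finger_force: 29.9
time: 20.92
tool_pos: [496.7, 396.8, 191.1]
tcp_rot: [3.14, 0.002, -0.017]
contact_force: [0.6, -0.1, -1.1]
grip_width: 40.5
finger_force: 29.9
```

Lower to about 64, then check.

```bash
python3 -m crank '[[0,0,0.03,0,0,0],[0,0,0.04,0,0,0],[0,0,0.035,0,0,0],[0,0,0.018,0,0,0],[0,0,0.002,0,0,0]]'
python3 -m crank '[[0,0,0,0,0,0],[0,0,0,0,0,0],[0,0,0,0,0,0]]'
```

```text
time: 21.55
tool_pos: [497.5, 395.9, 66.1]
tcp_rot: [3.14, 0.002, -0.018]
contact_force: [0.1, -0.2, -1.2]
grip_width: 40.2
finger_force: 29.9
time: 21.92
tool_pos: [498.1, 397.1, 68.2]
tcp_rot: [-3.141, -0.002, -0.017]
contact_force: [-0.3, 0.1, -1.4]
grip_width: 40.8
finger_force: 29.9
```

```bash
python3 -m crank '[[0,0,0.004,0,0,0],[0,0,0.001,0,0,0],[0,0,0,0,0,0],[0,0,0,0,0,0]]'
python3 -m crank '[[0,0,0,0,0,0],[0,0,0,0,0,0],[0,0,0,0,0,0],[0,0,-0.02,0,0,0],[0,0,-0.04,0,0,0]]' 85
python3 -m crank '[[0,0,-0.04,0,0,0],[0,0,-0.04,0,0,0],[0.005,0.03,0,0,0,0],[0.01,0.045,0,0,0,0],[0.01,0.045,0,0,0,0]]'
python3 - <<'E'
from h import *
c=cap('side'); cv2.imwrite('pics/s2.png',cv2.resize(c['color'][90:400,170:480],None,fx=1.9,fy=1.9))
E
```

```text
time: 22.42
tool_pos: [497.6, 396.8, 62.2]
tcp_rot: [3.141, 0.0, -0.017]
contact_force: [-0.4, 0.4, 1.1]
grip_width: 40.2
finger_force: 29.9
time: 23.05
tool_pos: [496.6, 396.2, 120.9]
tcp_rot: [3.139, 0.004, -0.017]
contact_force: [0.3, 0.5, 0.1]
grip_width: 77.7
finger_force: 0.0
time: 23.68
tool_pos: [520.6, 275.4, 202.3]
tcp_rot: [3.142, -0.0, -0.016]
contact_force: [0.1, 0.2, 0.4]
grip_width: 78.0
finger_force: 0.0
```

View pics/s2.png

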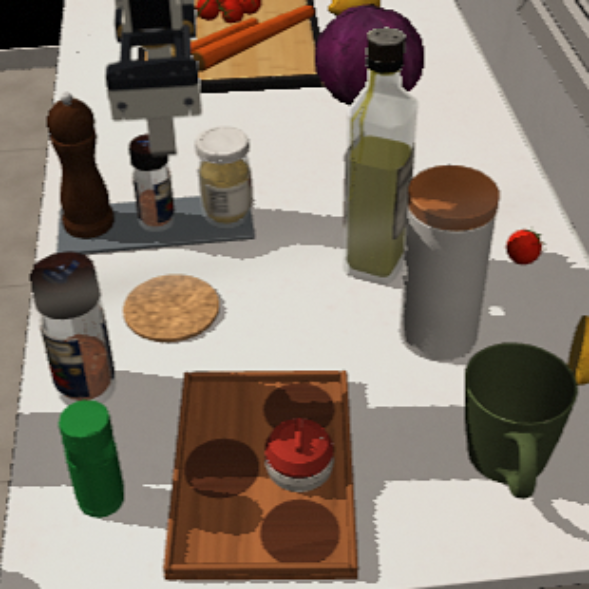

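The crop shows the mill (80,165), spice (152,180) and mustard (225,180) all upright on the mat, and the timer alone at (300,452). Next I'll fetch the timer.

```bash
python3 -m crank '[[0.016,0.041,0,0,0,0],[0.016,0.041,0,0,0,0],[0.016,0.041,0,0,0,0],[0.017,0.041,0,0,0,0],[0.017,0.041,0,0,0,0]]' 100
python3 -m crank '[[0.016,0.041,0,0,0,0.1],[0,0,0,0,0,0],[0,0,0,0,0,0]]'
```

```text
time: 24.35
tool_pos: [599.5, 68.8, 202.3]
tcp_rot: [-3.142, -0.0, -0.017]
contact_force: [0.3, 0.0, -0.1]
grip_width: 91.8
finger_force: 0.0
time: 24.72
tool_pos: [614.1, 29.3, 202.0]
tcp_rot: [-3.141, 0.001, -0.117]
contact_force: [-1.0, 0.2, -0.3]
grip_width: 91.2
finger_force: 0.0
```

```bash
python3 -m crank '[[0,0.004,0.03,0,0,0],[0,0,0.045,0,0,0],[0,0,0.045,0,0,0],[0,0,0.035,0,0,0],[0,0,0.015,0,0,0]]'
python3 -m crank '[[0,0,0.003,0,0,0],[0,0,0,0,0,0],[0,0,0,0,0,0]]'
```

```text
time: 25.35
tool_pos: [612.4, 26.4, 30.3]
tcp_rot: [-3.142, 0.003, -0.115]
contact_force: [-0.8, 0.6, -0.1]
grip_width: 91.8
finger_force: 0.0
time: 25.72
tool_pos: [614.8, 24.8, 30.7]
tcp_rot: [-3.142, -0.003, -0.117]
contact_force: [-0.5, 0.2, 0.4]
grip_width: 91.3
finger_force: 0.0
```

```bash
python3 -m crank '[[0,0,0.01,0,0,0],[0,0,0.003,0,0,0],[0,0,0,0,0,0],[0,0,0,0,0,0]]'
python3 -m crank '[[0,0,0,0,0,0],[0,0,0,0,0,0],[0,0,0,0,0,0],[0,0,0,0,0,0],[0,0,0,0,0,0]]' 0
```

```text
time: 26.22
tool_pos: [613.9, 24.7, 16.2]
tcp_rot: [3.141, -0.0, -0.117]
contact_force: [-0.6, 1.0, -1.2]
grip_width: 92.2
finger_force: 0.0
time: 26.85
tool_pos: [613.9, 24.9, 16.3]
tcp_rot: [3.142, -0.0, -0.117]
contact_force: [1.1, 1.1, 0.7]
grip_width: 56.9
finger_force: 30.0
```

```bash
python3 -m crank '[[0,0,-0.01,0,0,0],[0,0,-0.03,0,0,0],[0,0,-0.04,0,0,0],[0,0,-0.04,0,0,0],[0,0,-0.03,0,0,0]]'
python3 -m crank '[[-0.01,-0.02,0,0,0,0],[-0.026,-0.042,0,0,0,0],[-0.026,-0.042,0,0,0,0],[-0.026,-0.042,0,0,0,0],[-0.026,-0.042,0,0,0,0]]'
python3 -m crank '[[-0.0168,-0.0246,0,0,0,0],[0,0,0,0,0,-0.157],[0,0,0,0,0,-0.16],[0,0,0,0,0,0],[0,0,0,0,0,0]]'
python3 - <<'E'
from h import *
c=cap('side'); print(onz(c,214,290,0),onz(c,209,262,65)); w=cap('wrist');print(w['o']['tool_pos'],w['o']['tcp_rot'],w['o']['grip_width'])
for cc,b in((c,(225,295,228,275)),):
    hsv=cv2.cvtColor(cc['color'],cv2.COLOR_BGR2HSV)
cv2.imwrite('pics/w4.png',w['color'])
E
```

```text
time: 27.48
tool_pos: [614.2, 24.8, 168.8]
tcp_rot: [3.142, -0.002, -0.117]
contact_force: [0.5, -0.4, -0.9]
grip_width: 57.1
finger_force: 30.0
time: 28.1
tool_pos: [520.2, 226.9, 164.8]
tcp_rot: [3.141, 0.003, -0.117]
contact_force: [-0.4, 0.3, -1.5]
grip_width: 56.9
finger_force: 30.0
time: 28.72
tool_pos: [508.1, 251.5, 165.5]
tcp_rot: [3.141, 0.001, 0.197]
contact_force: [-0.7, -0.1, -1.3]
grip_width: 57.0
finger_force: 30.0
[421.31565177 162.00272587   0.        ] [421.80070982 167.81187907  65.        ]
[508.29024078 251.36022704 165.67766703] [3.14145094e+00 1.03301414e-03 1.97413586e-01] 56.555796207691095
```

View pics/w4.png

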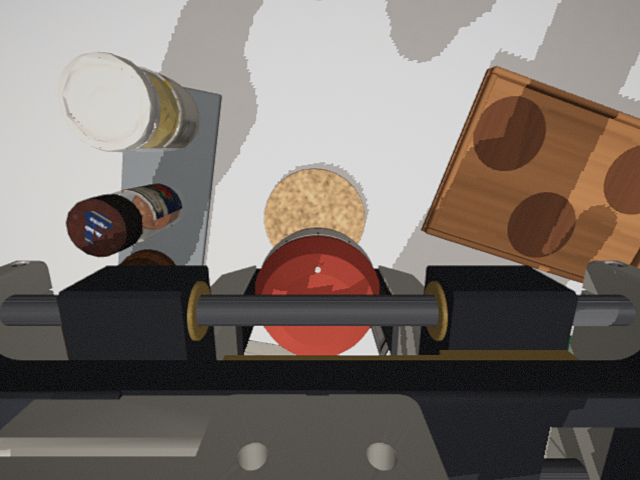

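Wrist view: the timer is held at (318,290), the coaster lies under it at (315,215), and the jars are clear on the left. Lower it.

```bash
python3 -m crank '[[0.001,0,0.03,0,0,0],[0,0,0.04,0,0,0],[0,0,0.035,0,0,0],[0,0,0.02,0,0,0],[0,0,0.01,0,0,0]]'
python3 -m crank '[[0,0,0.004,0,0,0],[0,0,0,0,0,0],[0,0,0,0,0,0]]'
```

```text
time: 29.45
tool_pos: [509.3, 251.1, 29.9]
tcp_rot: [3.141, 0.002, 0.198]
contact_force: [-0.1, 0.1, -1.2]
grip_width: 57.0
finger_force: 30.0
time: 29.82
tool_pos: [510.3, 251.6, 28.0]
tcp_rot: [-3.141, -0.002, 0.2]
contact_force: [-0.1, 1.0, -0.5]
grip_width: 56.8
finger_force: 30.0
```

```bash
python3 -m crank '[[0,0,0.007,0,0,0],[0,0,0.002,0,0,0],[0,0,0,0,0,0],[0,0,0,0,0,0]]'
```

```text
time: 30.32
tool_pos: [509.9, 251.4, 18.2]
tcp_rot: [3.141, -0.0, 0.2]
contact_force: [-0.1, -0.6, -0.4]
grip_width: 56.7
finger_force: 30.0
```

```bash
python3 -m crank '[[0,0,0.002,0,0,0],[0,0,0,0,0,0]]'
python3 -m crank '[[0,0,0,0,0,0],[0,0,0,0,0,0],[0,0,0,0,0,0],[0,0,-0.02,0,0,0],[0,0,-0.04,0,0,0]]' 100
python3 -m crank '[[0,0,-0.04,0,0,0],[0,0,-0.05,0,0,0],[0,0,-0.05,0,0,0],[-0.03,0,0,0,0,0],[-0.05,0,0,0,0,0]]'
python3 -m crank '[[0,0,0,0,0,0],[0,0,0,0,0,0]]'
python3 - <<'E'
from h import *
w=cap('wrist','w5.png');print(w['o']['tool_pos'],w['o']['tcp_rot'])
hsv=cv2.cvtColor(w['color'],cv2.COLOR_BGR2HSV)
E
```

```text
time: 30.58
tool_pos: [509.9, 251.5, 16.3]
tcp_rot: [3.142, -0.0, 0.2]
contact_force: [0.9, 1.0, -0.5]
grip_width: 57.0
finger_force: 30.0
time: 31.2
tool_pos: [508.6, 251.0, 75.3]
tcp_rot: [3.141, 0.004, 0.2]
contact_force: [0.8, 0.3, -0.5]
grip_width: 91.7
finger_force: 0.0
time: 31.82
tool_pos: [431.4, 235.4, 216.5]
tcp_rot: [-3.141, -0.002, 0.199]
contact_force: [-0.7, -0.1, -1.3]
grip_width: 91.7
finger_force: 0.0
time: 32.08
tool_pos: [432.2, 235.8, 216.7]
tcp_rot: [-3.142, -0.002, 0.2]
contact_force: [0.3, 0.1, 0.3]
grip_width: 92.1
finger_force: 0.0
[432.17414369 235.8114181  216.72318314] [-3.14150820e+00 -1.84598236e-03  1.99920206e-01]
```

View pics/w5.png

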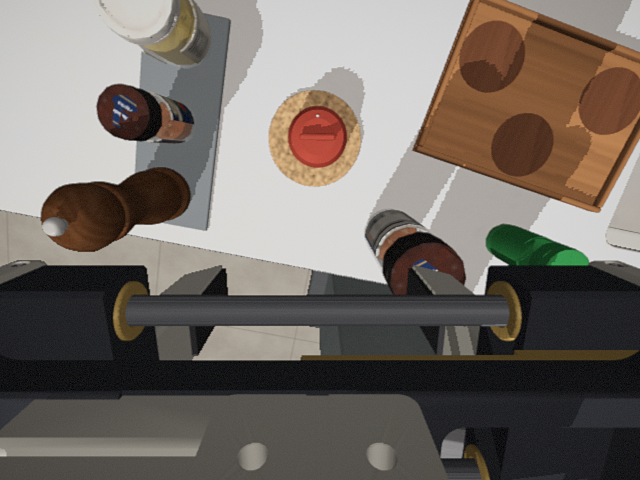

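Wrist view: timer dial at (318,137) on the coaster centred at (315,138). Empty discs at (491,56), (611,101) and (522,144).

```bash
python3 - <<'E'
from h import *
w=cap('wrist')
print('timer',onz(w,318,137,54),'coaster',onz(w,315,138,6))
for n,p in [('spice disc',(491,56)),('mill disc',(611,101)),('must disc',(522,144))]: print(n,onz(w,*p,6))
E
python3 -m crank '[[0.04,0,0,0,0,0],[0.05,-0.02,0,0,0,0],[0.04,-0.045,0,0,0,0.1],[0.03,-0.05,0,0,0,0.117],[0,-0.01,0,0,0,0]]'
python3 -m crank '[[0,0,0,0,0,0],[0,0,0,0,0,0]]'
```

```text
timer [511.38109142 249.42722934  54.        ] coaster [511.51866862 252.52414767   6.        ]
spice disc [625.29465965  93.54816365   6.        ]
mill disc [609.71274759 -43.49760413   6.        ]
must disc [549.97570466  32.57045276   6.        ]
time: 32.8
tool_pos: [572.2, 390.7, 213.3]
tcp_rot: [3.141, 0.002, -0.016]
contact_force: [0.2, -0.7, -0.7]
grip_width: 92.0
finger_force: 0.0
time: 33.05
tool_pos: [571.0, 386.7, 216.4]
tcp_rot: [3.141, -0.0, -0.018]
contact_force: [-0.6, 0.3, 0.4]
grip_width: 91.6
finger_force: 0.0
```

```bash
python3 -m crank '[[0.007,-0.0085,0.02,0,0,0],[0,0,0.04,0,0,0],[0,0,0.04,0,0,0],[0,0,0.035,0,0,0],[0,0,0.014,0,0,0]]'
python3 -m crank '[[0,0,0.003,0,0,0],[0,0,0,0,0,0],[0,0,0,0,0,0]]'
```

```text
time: 33.67
tool_pos: [576.9, 395.0, 63.8]
tcp_rot: [3.139, 0.004, -0.018]
contact_force: [-0.5, -0.2, 0.3]
grip_width: 91.7
finger_force: 0.0
time: 34.05
tool_pos: [578.9, 396.6, 65.9]
tcp_rot: [-3.14, -0.002, -0.017]
contact_force: [-0.2, -0.2, 0.2]
grip_width: 92.4
finger_force: 0.0
```

```bash
python3 -m crank '[[0,0,0.003,0,0,0],[0,0,0,0,0,0],[0,0,0,0,0,0]]'
python3 -m crank '[[0,0,0,0,0,0],[0,0,0,0,0,0],[0,0,0,0,0,0],[0,0,0,0,0,0],[0,0,0,0,0,0]]' 0
python3 -m crank '[[0,0,-0.01,0,0,0],[0,0,-0.025,0,0,0],[0,0,-0.035,0,0,0],[0,0,-0.035,0,0,0],[0,0,-0.03,0,0,0]]'
python3 -m crank '[[-0.001,0.02,0,0,0,0],[-0.002,0.038,0,0,0,0],[-0.003,0.045,0,0,0,0],[-0.003,0.045,0,0,0,0],[-0.003,0.045,0,0,0,0]]'
python3 -m crank '[[-0.003,0.045,0,0,0,0],[-0.003,0.045,0,0,0,0],[-0.003,0.045,0,0,0,0],[-0.002,0.036,0,0,0,0.1],[0,0,0,0,0,0]]'
python3 -m crank '[[0,0,0,0,0,0],[0,0,0,0,0,0]]'
```

```text
time: 34.42
tool_pos: [578.1, 396.2, 61.2]
tcp_rot: [3.142, -0.0, -0.017]
contact_force: [-0.6, 0.3, -0.6]
grip_width: 91.8
finger_force: 0.0
time: 35.05
tool_pos: [578.1, 396.4, 61.2]
tcp_rot: [-3.141, -0.0, -0.017]
contact_force: [0.1, 1.3, -0.2]
grip_width: 57.4
finger_force: 30.0
time: 35.67
tool_pos: [578.0, 396.0, 197.9]
tcp_rot: [3.142, -0.0, -0.017]
contact_force: [-0.3, 0.6, -4.1]
grip_width: 57.3
finger_force: 30.0
time: 36.3
tool_pos: [562.3, 201.9, 196.5]
tcp_rot: [3.141, 0.0, -0.017]
contact_force: [1.4, -0.1, -2.7]
grip_width: 57.3
finger_force: 30.0
time: 36.92
tool_pos: [548.6, 30.2, 196.6]
tcp_rot: [3.141, 0.0, -0.121]
contact_force: [-0.3, -0.2, -2.8]
grip_width: 56.7
finger_force: 30.0
time: 37.17
tool_pos: [548.8, 33.6, 196.3]
tcp_rot: [-3.141, 0.0, -0.115]
contact_force: [0.2, 1.0, -3.1]
grip_width: 57.1
finger_force: 30.0
```

```bash
python3 -m crank '[[0,0.001,0.03,0,0,0],[0,0,0.04,0,0,0],[0,0,0.035,0,0,0],[0,0,0.017,0,0,0],[0,0,0.005,0,0,0]]'
python3 -m crank '[[0,0,0.002,0,0,0],[0,0,0,0,0,0],[0,0,0,0,0,0],[0,0,0.003,0,0,0],[0,0,0,0,0,0]]'
```

```text
time: 37.8
tool_pos: [548.1, 32.6, 68.1]
tcp_rot: [3.141, 0.002, -0.116]
contact_force: [-0.1, 0.6, -2.9]
grip_width: 57.2
finger_force: 30.0
time: 38.42
tool_pos: [548.6, 31.6, 64.1]
tcp_rot: [3.141, 0.0, -0.117]
contact_force: [0.2, -0.0, -3.3]
grip_width: 56.9
finger_force: 30.0
```

```bash
python3 -m crank '[[0,0,0,0,0,0],[0,0,0,0,0,0],[0,0,0,0,0,0]]'
```

```text
time: 38.8
tool_pos: [548.7, 31.6, 64.2]
tcp_rot: [3.141, -0.0, -0.117]
contact_force: [0.2, -0.3, -4.0]
grip_width: 57.1
finger_force: 30.0
```

```bash
python3 -m crank '[[0,0,0.003,0,0,0],[0,0,0,0,0,0],[0,0,0,0,0,0]]'
python3 -m crank '[[0,0,0,0,0,0],[0,0,0,0,0,0],[0,0,0,0,0,0],[0,0,-0.02,0,0,0],[0,0,-0.04,0,0,0]]' 100
python3 -m crank '[[0,0,-0.045,0,0,0],[0,0,-0.035,0,0,0],[-0.005,-0.025,0,0,0,0],[-0.012,-0.045,0,0,0,0],[-0.012,-0.045,0,0,0,0]]'
python3 -m crank '[[-0.012,-0.045,0,0,0,0],[-0.012,-0.045,0,0,0,0],[-0.012,-0.045,0,0,0,0],[-0.012,-0.045,0,0,0,0],[-0.0115,-0.045,0,0,0,-0.1]]' 78
python3 -m crank '[[-0.005,-0.0165,0,0,0,0],[0,0,0,0,0,0],[0,0,0,0,0,0]]'
```

```text
time: 39.17
tool_pos: [548.7, 31.7, 61.1]
tcp_rot: [3.142, -0.0, -0.117]
contact_force: [0.3, 1.0, -3.0]
grip_width: 57.0
finger_force: 30.0
time: 39.8
tool_pos: [547.6, 31.7, 120.5]
tcp_rot: [3.141, 0.004, -0.117]
contact_force: [1.1, -0.1, -0.8]
grip_width: 91.5
finger_force: 0.0
time: 40.42
tool_pos: [533.2, 150.2, 201.4]
tcp_rot: [-3.141, -0.001, -0.118]
contact_force: [0.6, -0.6, 0.6]
grip_width: 91.8
finger_force: 0.0
time: 41.05
tool_pos: [500.2, 381.2, 201.3]
tcp_rot: [3.142, -0.0, -0.015]
contact_force: [1.0, 0.5, -0.5]
grip_width: 71.8
finger_force: 0.0
time: 41.42
tool_pos: [496.2, 394.9, 201.2]
tcp_rot: [3.141, -0.0, -0.019]
contact_force: [-0.2, 0.1, 0.6]
grip_width: 71.2
finger_force: 0.0
```

```bash
python3 -m crank '[[0.0015,-0.002,0.03,0,0,0],[0,0,0.04,0,0,0],[0,0,0.035,0,0,0],[0,0,0.02,0,0,0],[0,0,0.01,0,0,0]]'
python3 -m crank '[[0,0,0,0,0,0],[0,0,0,0,0,0],[0,0,0,0,0,0]]'
```

```text
time: 42.05
tool_pos: [497.7, 396.5, 65.2]
tcp_rot: [3.14, 0.001, -0.019]
contact_force: [-0.1, 0.3, 0.5]
grip_width: 71.4
finger_force: 0.0
time: 42.42
tool_pos: [497.9, 398.4, 67.2]
tcp_rot: [-3.141, -0.002, -0.017]
contact_force: [-0.5, 0.4, -0.4]
grip_width: 71.7
finger_force: 0.0
```

```bash
python3 -m crank '[[0,0,0.004,0,0,0],[0,0,0,0,0,0],[0,0,0,0,0,0]]'
python3 -m crank '[[0,0,0,0,0,0],[0,0,0,0,0,0],[0,0,0,0,0,0],[0,0,0,0,0,0],[0,0,0,0,0,0]]' 0
python3 -m crank '[[0,0,-0.01,0,0,0],[0,0,-0.025,0,0,0],[0,0,-0.035,0,0,0],[0,0,-0.035,0,0,0],[0,0,-0.025,0,0,0]]'
python3 -m crank '[[0.008,0.02,0,0,0,0],[0.015,0.034,0,0,0,0],[0.018,0.042,0,0,0,0],[0.018,0.042,0,0,0,0],[0.018,0.042,0,0,0,0]]'
python3 -m crank '[[0.018,0.042,0,0,0,0],[0.018,0.042,0,0,0,0],[0.0175,0.04,0,0,0,0.1],[0,0,0,0,0,0],[0,0,0,0,0,0]]'
```

```text
time: 42.8
tool_pos: [497.3, 398.3, 62.1]
tcp_rot: [3.141, 0.0, -0.017]
contact_force: [0.3, -0.5, -0.7]
grip_width: 71.8
finger_force: 0.0
time: 43.42
tool_pos: [497.4, 398.2, 62.2]
tcp_rot: [3.142, -0.0, -0.017]
contact_force: [-0.4, 0.0, -0.6]
grip_width: 40.5
finger_force: 30.0
time: 44.05
tool_pos: [497.7, 398.5, 194.7]
tcp_rot: [-3.14, -0.002, -0.017]
contact_force: [-0.1, 0.3, -1.1]
grip_width: 40.2
finger_force: 30.0
time: 44.68
tool_pos: [571.2, 214.0, 190.8]
tcp_rot: [3.14, 0.002, -0.018]
contact_force: [0.1, 0.6, -0.4]
grip_width: 40.3
finger_force: 30.0
time: 45.3
tool_pos: [621.9, 91.3, 191.1]
tcp_rot: [3.141, 0.002, -0.118]
contact_force: [0.1, 0.5, -1.7]
grip_width: 40.2
finger_force: 30.0
```

```bash
python3 -m crank '[[0.001,0,0.03,0,0,0],[0,0,0.04,0,0,0],[0,0,0.035,0,0,0],[0,0,0.018,0,0,0],[0,0,0,0,0,0]]'
python3 -m crank '[[0,0,0,0,0,0],[0,0,0,0,0,0],[0,0,0.004,0,0,0],[0,0,0,0,0,0],[0,0,0,0,0,0]]'
```

```text
time: 45.92
tool_pos: [622.7, 92.5, 68.1]
tcp_rot: [3.141, 0.003, -0.116]
contact_force: [0.3, -0.1, 0.5]
grip_width: 40.0
finger_force: 30.0
time: 46.55
tool_pos: [623.6, 91.8, 65.2]
tcp_rot: [3.141, -0.0, -0.117]
contact_force: [-0.5, -0.7, -0.9]
grip_width: 40.7
finger_force: 30.0
```

```bash
python3 -m crank '[[0,0,0.003,0,0,0],[0,0,0,0,0,0],[0,0,0,0,0,0]]'
python3 -m crank '[[0,0,0,0,0,0],[0,0,0,0,0,0],[0,0,0,0,0,0],[0,0,-0.02,0,0,0],[0,0,-0.04,0,0,0]]' 78
python3 -m crank '[[0,0,-0.05,0,0,0],[0,0,-0.05,0,0,0],[-0.0239,-0.028,0,0,0,0],[-0.0239,-0.028,0,0,0,0],[-0.0239,-0.028,0,0,0,0]]' 100
python3 -m crank '[[-0.0239,-0.028,0,0,0,0],[-0.0239,-0.028,0,0,0,0],[-0.0239,-0.028,0,0,0,0],[-0.0239,-0.028,0,0,0,0],[-0.0239,-0.028,0,0,0,0]]'
python3 -m crank '[[-0.0239,-0.028,0,0,0,0],[-0.0239,-0.028,0,0,0,-0.1],[0,0,0,0,0,0],[0,0,0,0,0,0]]'
```

```text
time: 46.92
tool_pos: [623.7, 91.9, 62.2]
tcp_rot: [3.142, -0.0, -0.117]
contact_force: [1.4, -0.2, -1.4]
grip_width: 40.3
finger_force: 30.0
time: 47.55
tool_pos: [622.4, 91.8, 121.1]
tcp_rot: [3.141, 0.004, -0.117]
contact_force: [0.7, -0.5, 0.4]
grip_width: 71.3
finger_force: 0.0
time: 48.18
tool_pos: [561.5, 184.5, 222.4]
tcp_rot: [-3.142, -0.0, -0.118]
contact_force: [0.3, 1.2, 0.1]
grip_width: 91.8
finger_force: 0.0
time: 48.8
tool_pos: [459.1, 337.6, 222.3]
tcp_rot: [-3.142, -0.0, -0.117]
contact_force: [0.7, 0.5, 0.5]
grip_width: 91.8
finger_force: 0.0
time: 49.3
tool_pos: [419.2, 397.6, 222.2]
tcp_rot: [3.141, -0.0, -0.018]
contact_force: [-0.1, -0.5, -0.0]
grip_width: 91.6
finger_force: 0.0
```

```bash
python3 -m crank '[[0,0,0.025,0,0,0],[0,0,0.035,0,0,0],[0,0,0.02,0,0,0],[0,0,0.01,0,0,0],[0,0,0,0,0,0]]'
python3 -m crank '[[0,0,0,0,0,0],[0,0,0,0,0,0]]'
```

```text
time: 49.92
tool_pos: [419.4, 397.3, 132.0]
tcp_rot: [3.141, 0.001, -0.019]
contact_force: [-0.1, 0.0, 0.5]
grip_width: 92.0
finger_force: 0.0
time: 50.18
tool_pos: [419.5, 398.2, 133.1]
tcp_rot: [-3.141, -0.001, -0.017]
contact_force: [0.5, 0.4, -0.0]
grip_width: 91.7
finger_force: 0.0
```

```bash
python3 -m crank '[[0,0,0.004,0,0,0],[0,0,0,0,0,0],[0,0,0,0,0,0]]'
python3 -m crank '[[0,0,0,0,0,0],[0,0,0,0,0,0],[0,0,0,0,0,0],[0,0,0,0,0,0],[0,0,0,0,0,0]]' 0
python3 -m crank '[[0,0,-0.01,0,0,0],[0,0,-0.025,0,0,0],[0,0,-0.035,0,0,0],[0,0,-0.04,0,0,0],[0,0,-0.04,0,0,0]]'
python3 -m crank '[[0.01,0.02,0,0,0,0],[0.017,0.038,0,0,0,0],[0.0194,0.044,0,0,0,0],[0.0194,0.044,0,0,0,0],[0.0194,0.044,0,0,0,0]]'
python3 -m crank '[[0.0194,0.044,0,0,0,0],[0.0194,0.044,0,0,0,0],[0.0194,0.044,0,0,0,0],[0.0194,0.044,0,0,0,0],[0.0194,0.044,0,0,0,0]]'
python3 -m crank '[[0.012,0.0298,0,0,0,0.1],[0,0,0,0,0,0],[0,0,0,0,0,0],[0,0,0,0,0,0]]'
```

```text
time: 50.55
tool_pos: [419.0, 397.9, 128.1]
tcp_rot: [3.141, 0.0, -0.017]
contact_force: [-0.4, 0.5, 0.2]
grip_width: 91.7
finger_force: 0.0
time: 51.18
tool_pos: [419.1, 398.1, 128.2]
tcp_rot: [-3.141, -0.0, -0.017]
contact_force: [0.2, 0.3, -0.3]
grip_width: 47.0
finger_force: 31.0
time: 51.8
tool_pos: [418.8, 397.7, 279.9]
tcp_rot: [3.141, -0.0, -0.017]
contact_force: [0.5, 0.6, -2.3]
grip_width: 47.4
finger_force: 31.0
time: 52.42
tool_pos: [501.2, 205.0, 278.7]
tcp_rot: [3.141, -0.0, -0.017]
contact_force: [0.4, 0.5, -1.8]
grip_width: 47.1
finger_force: 31.0
time: 53.05
tool_pos: [594.4, -16.6, 278.7]
tcp_rot: [3.142, -0.0, -0.017]
contact_force: [0.0, 0.7, -1.7]
grip_width: 47.0
finger_force: 31.0
time: 53.55
tool_pos: [605.3, -43.9, 278.5]
tcp_rot: [-3.141, -0.0, -0.115]
contact_force: [0.2, -1.7, -1.5]
grip_width: 47.2
finger_force: 31.0
```

```bash
python3 -m crank '[[0.001,0.001,0.03,0,0,0],[0,0,0.04,0,0,0],[0,0,0.04,0,0,0],[0,0,0.022,0,0,0],[0,0,0.008,0,0,0]]'
python3 -m crank '[[0,0,0.003,0,0,0],[0,0,0,0,0,0],[0,0,0,0,0,0],[0,0,0,0,0,0]]'
```

```text
time: 54.18
tool_pos: [605.7, -45.2, 137.1]
tcp_rot: [-3.141, 0.002, -0.116]
contact_force: [0.9, -0.3, -1.1]
grip_width: 47.0
finger_force: 31.0
time: 54.68
tool_pos: [606.8, -46.3, 135.8]
tcp_rot: [3.141, -0.001, -0.117]
contact_force: [-0.4, -1.6, -1.7]
grip_width: 47.2
finger_force: 31.0
```

```bash
python3 -m crank '[[0,-0.001,0.004,0,0,0],[0,0,0.002,0,0,0],[0,0,0,0,0,0],[0,0,0,0,0,0]]'
```

```text
time: 55.18
tool_pos: [606.6, -45.3, 129.2]
tcp_rot: [3.141, 0.0, -0.117]
contact_force: [-0.1, -1.1, -1.4]
grip_width: 47.6
finger_force: 31.0
```

Release, back off upwards and away, then check.

```bash
python3 -m crank '[[0,0,0.001,0,0,0],[0,0,0,0,0,0]]'
python3 -m crank '[[0,0,0,0,0,0],[0,0,0,0,0,0],[0,0,0,0,0,0],[0,0,-0.02,0,0,0],[0,0,-0.04,0,0,0]]' 100
python3 -m crank '[[0,0,-0.05,0,0,0],[-0.04,0,0,0,0,0],[-0.04,0,0,0,0,0],[-0.02,0,0,0,0,0],[0,0,0,0,0,0]]'
python3 -m crank '[[0,0,0,0,0,0],[0,0,0,0,0,0]]'
python3 - <<'E'
from h import *
s=cap('side','s9.png'); w=cap('wrist')
cv2.imwrite('pics/f.png',np.hstack([cv2.resize(w['color'][0:300],(400,188)),cv2.resize(s['color'][90:400,170:480],(400,188*2))[:188]]) if 0 else np.vstack([w['color'][:280],s['color'][150:430]]))
for n,p,z in [('mill disc start',(606.8,-42.7),172),('mustard',(548,32.3),109),('spice',(623,92),111),('timer',(509.5,252),54)]: print(n,np.round(proj(w,[*p,z])),np.round(proj(s,[*p,z])))
E
```

```text
time: 55.42
tool_pos: [606.7, -45.3, 128.3]
tcp_rot: [3.141, -0.0, -0.117]
contact_force: [-0.8, -0.1, -0.6]
grip_width: 47.4
finger_force: 31.0
time: 56.05
tool_pos: [605.6, -45.1, 187.2]
tcp_rot: [-3.141, 0.004, -0.117]
contact_force: [0.2, -0.2, 0.3]
grip_width: 90.3
finger_force: 0.0
time: 56.68
tool_pos: [506.6, -33.4, 238.9]
tcp_rot: [3.141, -0.001, -0.117]
contact_force: [0.4, -0.2, -1.0]
grip_width: 91.8
finger_force: 0.0
time: 56.92
tool_pos: [508.1, -33.7, 238.0]
tcp_rot: [3.142, -0.0, -0.117]
contact_force: [-1.5, -0.6, 0.2]
grip_width: 91.9
finger_force: 0.0
mill disc start [312. 100.] [327. 298.]
mustard [235. 193.] [283. 294.]
spice [146. 110.] [327. 262.]
timer [ 53. 246.] [258. 232.]
```

View pics/f.png

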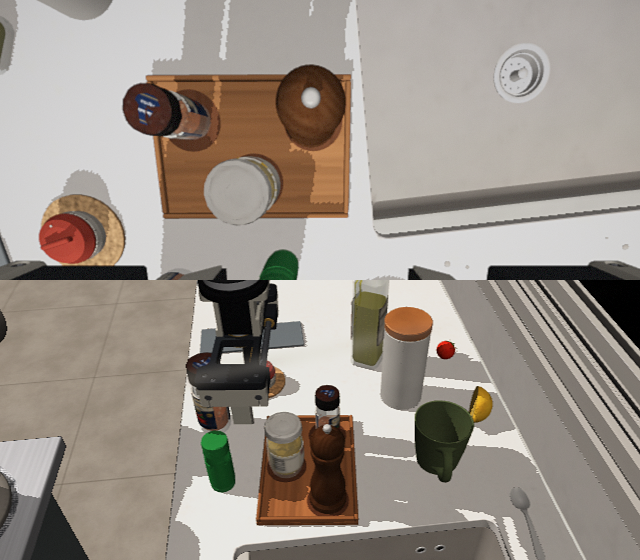

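The final view shows the mill knob at side pixel (327,298), the mustard lid at (283,295) and the spice cap at (327,262), all on their starting pixels and upright. The timer is on the coaster and the robot is clear.

```bash
python3 -c "
from plant import bot
print(bot.close_job())"
```

```text
the job is handed in; nothing more can be done
None
```

The job is handed in, with no verdict returned: the timer stands about 3 mm from the coaster's centre, the mill and both jars are back upright on their own discs, nothing was knocked over, and it took 57 s of the 136 s allowed.

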